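# Build a flour-washing cell in its assembly block and hold it up to the inspection camera

### The job

Build the flour-washing cell in the assembly block: set the plastic cell body fully down in the round pocket, then seat the spacer ring in the top of the body, then the sieve disc in the top of the spacer, letting go of each one before the next. Then grip the finished cell by its body, lift it out and hold it still in front of the inspection camera, its open underside centred on the lens and square to it, 90 mm from the lens front, with spacer and sieve still seated, so that the camera looks up through the bore at the mesh. Finish while holding it there in the air; do not touch the camera, and leave the jar, the bottle and the brush where they are.

Things in the scene. Friction and masses are not known exactly. Their poses are not given: they have to be found in the camera images.
- holder: The cell body, a grey plastic turned tube, 62 mm outside diameter, 40 mm tall, 40 mm through bore, loose, about 0.11 kg; starts upright on the bench, right way up. Its top has a round recess, 50 mm wide and 6 mm deep, for the spacer's spigot. Lower edge chamfered 2 mm. Origin: centre of its underside; z is its axis, up. Grip it across the outside.
- holder_seat (a point): Point on the cell body's axis, 35 mm above its underside: where the spacer's origin is when the spacer is fully seated in the body.
- spacer: Spacer ring: steel, the wider steel ring, no mesh; starts on the bench right way up, loose, about 0.14 kg. From below: spigot 47 mm wide, 5 mm long (foot chamfered 2 mm), flange 58 mm wide, 12 mm tall. In its top a recess 50 mm wide, 6 mm deep. Seated, the spigot is in the body's recess, the flange on its rim. Origin: centre of the spigot's underside; z is its axis, up. Grip across the flange.
- spacer_seat (a point): Point on the spacer's axis, 12 mm above its underside: where the sieve disc's origin is when the sieve is fully seated in the spacer.
- sieve: Sieve disc: steel ring with wire mesh in its 40 mm opening; starts on the bench right way up, loose, about 0.09 kg. From below: spigot 47 mm wide, 5 mm long (foot chamfered 2 mm), flange 54 mm wide, 10 mm tall. Seated, the spigot is in the spacer's recess, the flange on its rim. Origin: centre of the spigot's underside; z is its axis, up. Grip across the flange.
- nest: Assembly block: aluminium, 110 x 110 mm, 25 mm tall, fixed to the bench; in the middle of its top a round pocket 65 mm wide, 12 mm deep, mouth chamfered 1.5 mm. A seated cell body stands 28 mm out of it; the finished cell (nested loosely, nothing fastened, 62 mm tall) 50 mm. Origin: centre of the block's underside; z up.
- nest_floor (a point): Centre of the pocket's floor, 13 mm above the bench: where the cell body's origin is when seated.
- camera: Inspection camera stand: dark steel base plate 130 x 90 x 10 mm with a two-cheek fork, fixed to the bench, carrying the camera head; about 145 mm tall in all. Origin: on the bench, straight below the centre of the lens front; the plate reaches from 35 mm on its -x side (towards the robot) to 95 mm on its +x side. z is up, y along the fork's tilt axis.
- lens: Camera head: grey box camera, black lens, ring light 68 mm wide around the lens front. Looks up, leaning 30 degrees from vertical back towards the robot (the stand's -x). Origin: centre of the lens front, 125 mm above the bench; z points out along the viewing direction: the cell's underside belongs at z = 90 mm, the cell's axis along z, turned about it anyhow.
- jar: Bystander: clear sample jar with a white cap, 64 mm diameter, 85 mm tall, loose. Origin: centre of its underside.
- wash_bottle: Bystander: white plastic bottle, 64 mm diameter, 170 mm tall, loose. Origin: centre of its underside.
- brush: Bystander: cleaning brush lying on the bench, loose, handle towards its -x. Origin: on the bench, near its middle.
Not all that is in view belongs to the job. Of the things that look like the holder, take the one that is farthest to the robot's left at the start.

How it is judged:
On the way, in this order (a step that is already met when the one before it is completed fails the run):
1. the cell body stands fully down and upright in the pocket, let go (distance between holder and nest_floor below 0.004 m and angle between holder's own z axis and vertical below 0.06 rad and contact force between the fingers and holder below 0.1 N), for 0.2 s.
2. the spacer is fully seated in the body in the pocket, let go (all of step 1 and distance between spacer and holder_seat below 0.004 m and angle between the z axis of spacer and the z axis of holder, either way round below 0.06 rad and contact force between the fingers and spacer below 0.1 N), for 0.2 s.
3. the sieve disc is fully seated in the spacer, the body still in the pocket, let go (all of step 2 and distance between sieve and spacer_seat below 0.004 m and angle between the z axis of sieve and the z axis of spacer, either way round below 0.06 rad and contact force between the fingers and sieve below 0.1 N), for 0.2 s.
At the end, for the whole second after the job is handed in: Fingers hold the cell by its body in the air, still, touching neither block nor camera: underside centre 90 mm (+-12) before the lens and within 12 mm of its axis in x and y, axes within 0.12 rad, top away from the lens; spacer and sieve within 4 mm of seated and 0.06 rad of square (x of holder in the frame of lens between -0.012 and 0.012 m and y of holder in the frame of lens between -0.012 and 0.012 m and z of holder in the frame of lens between 0.078 and 0.102 m and angle between the z axis of holder and the z axis of lens, either way round below 0.12 rad and angle between holder's own z axis and vertical below 0.9 rad and distance between spacer and holder_seat below 0.004 m and angle between the z axis of spacer and the z axis of holder, either way round below 0.06 rad and distance between sieve and spacer_seat below 0.004 m and angle between the z axis of sieve and the z axis of spacer, either way round below 0.06 rad and contact force between the fingers and holder above 2 N and height (world z) of holder above 0.15 m and contact force between holder and nest below 0.1 N and contact force between camera and anything else below 0.1 N and linear speed of holder below 0.02 m/s and angular speed of holder below 0.1 rad/s); the arm keeps its last pose, push and grip.
It fails at once if the camera or its stand is touched (contact force between camera and anything else above 1 N).
It fails at once if the jar, the bottle or the brush is moved by more than 30 mm or knocked over (distance of any of jar, wash_bottle, brush from where it was at the start of the episode above 0.03 m or angle between any of jar, wash_bottle's own z axis and vertical above 0.5 rad).
It also fails if it takes over 69 s, if anything falls off the work surface, if the arm or the gripper's body presses on something with over 40 N, if the wrist force passes 120 N, or if a joint passes its speed limit or range.

### The arm

A 6-joint arm with a two-finger parallel gripper is mounted at the origin on the work surface. World frame = base frame: x ahead of the robot, y to its left, z up, the work surface at z = 0. Lengths are in m, angles in rad, forces in N, time in s.
With the tool pointing down it reaches from about 0.35 to 0.775 m from the base axis. Payload 7.3 kg.
Tool frame: the origin (TCP) lies at the very end of the fingers, on their centre line; the grasp point (between the pads) lies 19 mm behind it (robot.grip_point_offset is the distance from the TCP to the grasp point, in m); z points along the fingers, y is the line along which they close (so a half turn about z gives the same grasp; the last joint's range is limited). The gripper opens to 92 mm and grips with 3 to 60 N. Pads are 19 mm wide; open, the fingers measure 130 mm over their backs; the gripper's body (75 mm by 190 mm) begins 47 mm behind the grasp point.
Start: joints at [-1.489, 0.342, 1.524, -0, 1.275, -0.146], TCP at [0.119, -0.511, 0.227] pointing down, gripper open.
Joint ranges: [-2.53, 2.53], [-0.77, 2.02], [0.04, 2.7], [-1, 4.14], [0.28, 2.66], [-3.11, 3.11]. Speed limits (rad/s): [2.57, 2.57, 3.14, 3.14, 3.14, 3.14].

### API

Orientations are given as [roll, pitch, yaw] about the fixed x, y, z axes, in that order (R = Rz(yaw) Ry(pitch) Rx(roll)).
In Python, from cell import robot gives the robot as it stands. The module is installed in compiled form; this text tells all that it offers.
- The arm moves only by the shell command python3 -m inch 'ROWS' [OPENING] [FORCE]. ROWS is JSON, a list of rows, each an object with "xyz": the shift along the tool's x, y, z in mm, a list of three; "dr": the turn, a rotation vector about the tool's x, y, z in degrees, a list of three. A call has exactly 10 rows; each row is the pose to reach, as a shift and turn from the pose commanded when the call began, along the tool's axes at that moment; what a row does not reach only later rows make up. A row lasts 1/8 s, in which the tool goes at most 62.5 mm and 10.7 degrees, less where a joint would pass 70% of its speed; a pose out of reach is approached as far as the arm can. A call with a gripper value outside its range is refused whole. OPENING is the opening, from -1 (shut) to 1 (fully open), set as the call begins (- or left out, the last holds). The fingers move at their own pace and stop on an object; FORCE is the grip in N (left out, the last holds). Time passes only in rows, so rows that repeat a pose let the fingers close, or fill a call up. It gives the time, the measured TCP pose, the force, the opening and the grip force at its end, in the units of the state.
- robot.observe(): the state, without advancing time (a new reading comes with each control period).
- robot.capture(name): name is "scene" or "top" or "wrist"; returns (picture, depth): 420x560x3 uint8, blue, green, red; 420x560 float32, m along the optical axis (not along the pixel's ray), 0 where there is no reading.
- robot.camera_model(name): a dict with "vfov" (degrees; the focal length in pixels is half the picture's height over the tangent of half this angle, whatever the lens; pixels are square), "cx", "cy" (the principal point, pixels), "position" and "orientation" of the camera in the world; the wrist camera has in their place "tool_from_camera" (4x4, takes a point from camera to tool coordinates, whose origin is the TCP and whose axes are the flange's). Camera axes: x right, y down, z forward; pixel columns grow to the right and rows downward; lengths in m; the calibration is good to about 2 mm. The wrist camera is an equidistant fisheye: a pixel r from the principal point sees the ray r / f radians off the axis. A picture is of the moment at which its call begins: read the wrist's pose just before it. camera_model takes no time and is no camera call.
- robot.close_job(): hands the job in; it is judged then, once.
The state is a dict: "time_s": time; "joint_positions": joint angles; "qd": joint speeds; "joint_torque": joint torques, N m; "tcp_pos": TCP position; "ee_rot": TCP orientation; "contact_force": force on the tool from outside, world axes, zero at the start; "wrist_torque": the same for the moment, N m; "finger_gap": finger opening in m; "grasp_force": force on a finger pad.
Only numpy, scipy, OpenCV 4.12 (cv2) and the standard library are available. Lean on these libraries where they do the work, as an engineer would, in place of code of your own. Each camera call takes 0.05 s, during which the arm holds its last target. There are 200 camera calls.

## Working session

There is one attempt and no reset: what is moved stays moved. The work goes in short steps, Python scripts to look and compute and a shell command to move; the robot and the scene stay as the last step left them, time stands still between calls to the robot, and variables do not carry over. Pictures are saved under pics/ and viewed, at most 10 in all, crops included, and the job is handed in when it is done.

```bash
mkdir -p pics; python3 - <<'E'
from cell import robot
import cv2,numpy as np
s=robot.observe();print(s['time_s'],s['tcp_pos'],s['ee_rot'],s['finger_gap'])
for n in ['top','scene']:
    p,d=robot.capture(n);cv2.imwrite(f'pics/{n}0.png',p);np.savez(f'{n}0.npz',p=p,d=d)
    print(n,robot.camera_model(n))
print(robot.camera_model('wrist'))
E
```

```text
0.0 [ 0.11853933 -0.51101852  0.22603543] [-3.14004491e+00 -2.13404063e-04  2.27817566e-01] 0.09192527186196565
top {'vfov': 56.28758258574243, 'cx': 278.2423432011343, 'cy': 210.9493426883254, 'position': array([ 0.42700781, -0.02150672,  1.18978019]), 'orientation': array([-2.99810948,  0.00322731, -1.56393354])}
scene {'vfov': 52.80763835857115, 'cx': 284.45290531423507, 'cy': 212.35378398496636, 'position': array([1.10167029, 0.70533354, 0.69369441]), 'orientation': array([-2.15937719,  0.01308801,  2.49833556])}
{'vfov': 65.70646984690485, 'cx': 279.6126144538175, 'cy': 216.36501437006916, 'tool_from_camera': array([[-7.92726196e-04, -9.50429533e-01, -3.10939021e-01,
         8.54206125e-02],
       [ 9.99999668e-01, -8.12515627e-04, -6.58877886e-05,
        -1.28240879e-03],
       [-1.90021113e-04, -3.10938970e-01,  9.50429861e-01,
        -1.57262926e-01],
       [ 0.00000000e+00,  0.00000000e+00,  0.00000000e+00,
         1.00000000e+00]])}
```

View pics/top0.png

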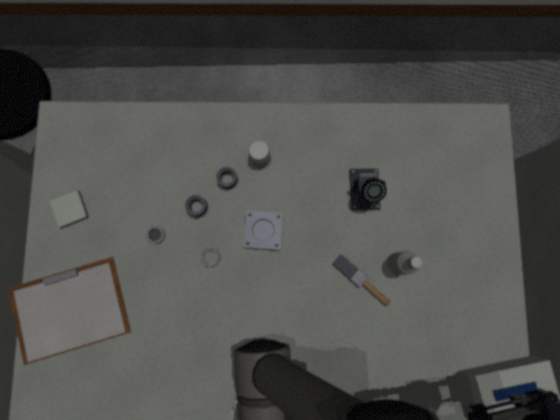

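View pics/scene0.png

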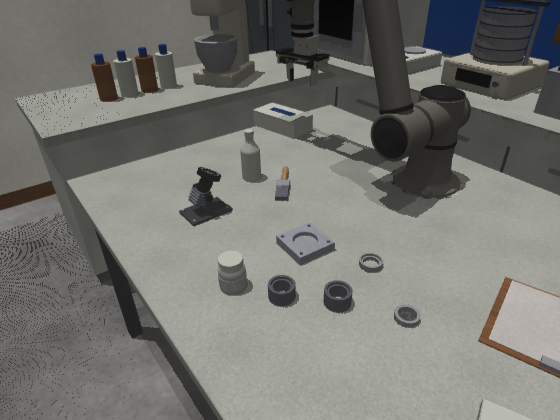

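Top view: the two holder lookalikes are dark tubes at (227,178) and (196,206), and the farther left is (196,206). Light rings are at (211,258), with no mesh, and (155,235), dark inside, so probably the sieve. The block is at (263,230), the camera at (370,188), the jar at (259,153), the bottle at (408,263) and the brush at (360,280).

```bash
cat > h.py <<'E'
from cell import robot
import cv2,numpy as np
from scipy.spatial.transform import Rotation as R
def Rm(e): return R.from_euler('xyz',e).as_matrix()
def cloud(n,d):
    m=robot.camera_model(n);f=210/np.tan(np.radians(m['vfov']/2))
    v,u=np.mgrid[:420,:560]
    c=np.dstack([(u-m['cx'])/f*d,(v-m['cy'])/f*d,d])
    return c@Rm(m['orientation']).T+m['position']
E
python3 - <<'E'
from h import *
z=np.load('top0.npz');P=cloud('top',z['d'])
Z=P[...,2]
print('bench z',[np.round(np.median(Z[r:r+10,c:c+10]),4) for r,c in((280,200),(150,190),(240,310))])
mask=((Z>0.007)&(z['d']>0)).astype(np.uint8);mask[310:]=0;mask[:110]=0
n,l,st,ce=cv2.connectedComponentsWithStats(mask)
for i in range(1,n):
    if st[i,4]<30: continue
    q=P[l==i];t=q[q[:,2]>np.percentile(q[:,2],90)-0.004]
    (c,r)=cv2.minEnclosingCircle(t[:,:2].astype(np.float32))[:2]
    print(ce[i].round(),st[i,4],'zmax',np.percentile(q[:,2],[50,95]).round(4),'c',np.round(c,4),'r',round(r,4),'mean',t.mean(0).round(4),'rect',cv2.minAreaRect(q[:,:2].astype(np.float32)))
p=z['p']
a=cv2.resize(p[140:300,130:330],None,fx=4,fy=3.75,interpolation=cv2.INTER_CUBIC)
cv2.imwrite('pics/crop0.png',cv2.convertScaleAbs(a,alpha=1.5))
E
```

```text
bench z [np.float64(0.0005), np.float64(0.0006), np.float64(-0.0005)]
[259. 153.] 459 zmax [0.0838 0.0884] c [0.7677 0.0405] r 0.0285 mean [0.7679 0.0412 0.0861] rect ((0.7638460397720337, 0.04131394624710083), (0.06000269204378128, 0.058480896055698395), 46.124698638916016)
[227. 176.] 271 zmax [0.0364 0.0432] c [0.6991 0.1401] r 0.031 mean [0.7008 0.1413 0.0409] rect ((0.6988993287086487, 0.1398668885231018), (0.06079123914241791, 0.06040657311677933), 66.38541412353516)
[367. 188.] 1287 zmax [0.0697 0.1365] c [ 0.6458 -0.2815] r 0.0321 mean [ 0.6566 -0.2798  0.1343] rect ((0.669176459312439, -0.279208779335022), (0.12899084389209747, 0.09205079078674316), 0.8460293412208557)
[ 69. 208.] 940 zmax [0.0206 0.0244] c [0.6007 0.6174] r 0.0615 mean [0.6011 0.6191 0.0218] rect ((0.6021942496299744, 0.6189011931419373), (0.09161943942308426, 0.09168432652950287), 23.104228973388672)
[196. 205.] 276 zmax [0.0363 0.0434] c [0.6119 0.2296] r 0.0311 mean [0.6118 0.2296 0.041 ] rect ((0.6112411618232727, 0.22944429516792297), (0.062079861760139465, 0.05844993516802788), 45.507015228271484)
[26
[... 532 characters left out ...]
68057346344), (0.05331391468644142, 0.05655234679579735), 1.03450345993042)
[404. 262.] 639 zmax [0.114  0.1705] c [ 0.4462 -0.3736] r 0.0151 mean [ 0.4456 -0.373   0.1696] rect ((0.44536682963371277, -0.36988455057144165), (0.06282532960176468, 0.056667596101760864), 3.810844898223877)
[358. 277.] 717 zmax [0.0179 0.0221] c [ 0.3904 -0.2678] r 0.0989 mean [ 0.4006 -0.2552  0.0194] rect ((0.3907073438167572, -0.2666941285133362), (0.199591726064682, 0.04163190722465515), 49.046939849853516)
[ 60. 276.] 265 zmax [0.0129 0.0168] c [0.3981 0.6287] r 0.0502 mean [0.3975 0.6294 0.0144] rect ((0.39649930596351624, 0.6308043003082275), (0.030225519090890884, 0.1054808720946312), 13.528268814086914)
```

View pics/crop0.png

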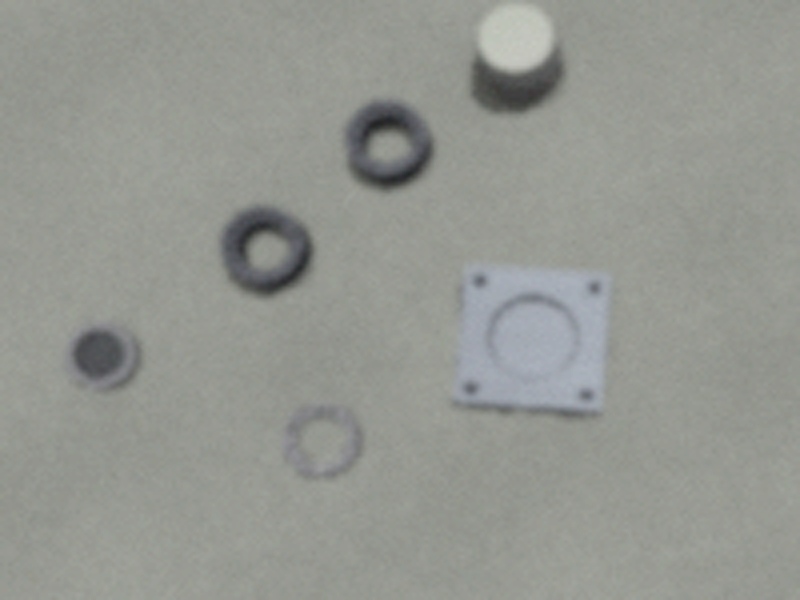

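The crop shows the chosen holder at crop (266,250), the decoy at (388,143), the mesh-filled sieve at (103,355), the meshless spacer at (324,440) and the pocket at (534,338). I'll go to the block first and measure it with the wrist camera.

```bash
python3 -m inch '[{"xyz":[53,-43,6],"dr":[0,0,3]},{"xyz":[107,-86,12],"dr":[0,0,6]},{"xyz":[160,-129,18],"dr":[0,0,9]},{"xyz":[213,-172,24],"dr":[0,0,13.05]},{"xyz":[267,-215,30],"dr":[0,0,13.05]},{"xyz":[320,-258,36],"dr":[0,0,13.05]},{"xyz":[373,-301,42],"dr":[0,0,13.05]},{"xyz":[427,-344,48],"dr":[0,0,13.05]},{"xyz":[480,-387,54],"dr":[0,0,13.05]},{"xyz":[533,-430,60],"dr":[0,0,13.05]}]' 1 20
cat >> h.py <<'E'
def wrist(name):
    s=robot.observe();p,d=robot.capture('wrist');cv2.imwrite('pics/'+name+'.png',p)
    return s,p,d
def rays(s,uv):
    m=robot.camera_model('wrist');f=210/np.tan(np.radians(m['vfov']/2))
    uv=np.atleast_2d(np.float64(uv));q=uv-[m['cx'],m['cy']];r=np.linalg.norm(q,axis=1)+1e-9;t=r/f
    c=np.c_[q/r[:,None]*np.sin(t)[:,None],np.cos(t)]
    T=m['tool_from_camera'];W=Rm(s['ee_rot'])
    return s['tcp_pos']+W@T[:3,3],(c@T[:3,:3].T@W.T)
def onplane(s,uv,z):
    o,k=rays(s,uv);return o+k*((z-o[2])/k[:,2])[:,None]
def wcloud(s,d):
    v,u=np.mgrid[:420,:560];o,k=rays(s,np.c_[u.ravel(),v.ravel()])
    m=robot.camera_model('wrist');ax=Rm(s['ee_rot'])@m['tool_from_camera'][:3,2]
    return (o+k*(d.ravel()/(k@ax))[:,None]).reshape(420,560,3)
def circ(q):
    A=np.c_[2*q,np.ones(len(q))];x=np.linalg.lstsq(A,(q**2).sum(1),rcond=None)[0];return x[:2],np.sqrt(x[2]+x[:2]@x[:2])
E
python3 - <<'E'
from h import *
s,p,d=wrist('w1');print(s['time_s'],s['tcp_pos'],s['ee_rot'])
P=wcloud(s,d);np.savez('w1.npz',P=P,p=p,d=d)
Z=P[...,2];print(np.percentile(Z[d>0],[1,25,50,75,99]))
top=(abs(Z-.025)<.005)&(d>0);q=P[top][:,:2]
q=q[(np.hypot(*(q-[.541,.0285]).T)<.085)];print(cv2.minAreaRect(q.astype(np.float32)))
E
```

```text
time_s: 1.35
tcp_pos: [0.5034, -0.0194, 0.1718]
ee_rot: [3.141, 0.0, 0.0]
contact_force: [1.4, -0.4, -0.4]
finger_gap: 0.0917
grasp_force: 0.0
1.35 [ 0.50335395 -0.01935113  0.17181081] [3.14132415e+00 1.76744517e-04 2.65086066e-04]
[-2.31203897e-03 -8.43287905e-04  1.35954044e-04  2.50834629e-01
  2.85310573e-01]
((0.538579523563385, 0.030059194192290306), (0.11076146364212036, 0.1108119785785675), 86.17964172363281)
```

View pics/w1.png

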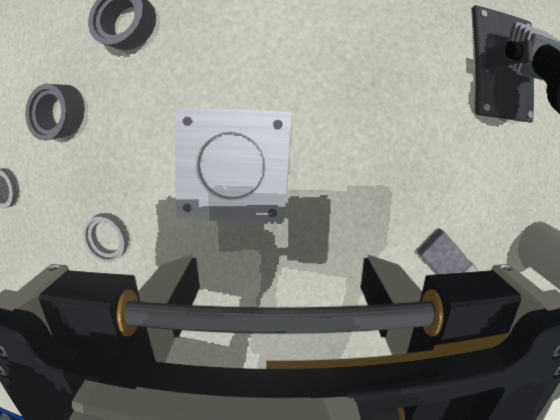

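The wrist view shows the block at (233,165), the holder at (55,110), the decoy at (122,20), the spacer at (105,237), the sieve at (3,188) and the camera plate at (503,65). The arm was still lagging, so I'll re-measure now that it has settled.

```bash
cat >> h.py <<'E'
def tops(s,p,d,guess):
    P=wcloud(s,d);Z=P[...,2]
    for n,(g,h,r) in guess.items():
        m=(abs(Z-h)<.004)&(d>0)&(np.hypot(P[...,0]-g[0],P[...,1]-g[1])<r+.012)
        # outer silhouette of the top face, by rays onto its plane
        c=max(cv2.findContours(m.astype(np.uint8),cv2.RETR_EXTERNAL,cv2.CHAIN_APPROX_NONE)[0],key=cv2.contourArea)[:,0]
        q=onplane(s,c,h)[:,:2]
        if n=='nest': print(n,cv2.minAreaRect(q.astype(np.float32)))
        else:
            b,rr=cv2.minEnclosingCircle(q.astype(np.float32));print(n,'fit',circ(q)[0].round(4),round(circ(q)[1],4),'enc',np.round(b,4),round(rr,4),'mean',P[m].mean(0).round(4))
G={'nest':((.541,.0285),.025,.08),'holder':((.612,.2296),.04,.031),'decoy':((.699,.14),.04,.031),'spacer':((.459,.186),.017,.029),'sieve':((.526,.353),.015,.027)}
E
python3 - <<'E'
from h import *
for i in range(2): s,p,d=wrist('w2');print(s['tcp_pos'],abs(s['qd']).max())
tops(s,p,d,{k:G[k] for k in('nest','holder','spacer')})
g=cv2.cvtColor(p,cv2.COLOR_BGR2GRAY)
c=np.array([.541,.0285])
P=wcloud(s,d);m=(np.hypot(P[...,0]-c[0],P[...,1]-c[1])<.03);print('pocket floor z',np.median(P[m][:,2]))
# chamfer ring: dark circle pixels on top plane
uv=np.argwhere((np.abs(np.hypot(P[...,0]-c[0],P[...,1]-c[1])-.033)<.006))[:,::-1]
q=onplane(s,uv,.025)[:,:2];val=g[uv[:,1],uv[:,0]]
print('ring all px',len(q))
for t in(15,25): 
    k=val<np.percentile(val,t);print(circ(q[k]))
E
```

```text
[ 0.50664931 -0.01384156  0.17116635] 0.17130949870958753
[ 0.50454532 -0.01662684  0.17113204] 0.09073184856326046
nest ((0.5387584567070007, 0.029438192024827003), (0.11015727370977402, 0.11026353389024734), 86.4812240600586)
holder fit [0.6101 0.2295] 0.0307 enc [0.6098 0.2294] 0.0322 mean [0.6101 0.2293 0.0389]
spacer fit [0.4587 0.186 ] 0.0287 enc [0.4591 0.1863] 0.0301 mean [0.4586 0.1858 0.0158]
pocket floor z 0.2601922879072372
ring all px 13248
(array([0.199002  , 0.26863689]), np.float64(0.15507980126322393))
(array([0.19363986, 0.24068243]), np.float64(0.1759554512258563))
```

```bash
python3 -m inch '[{"xyz":[15,-35,3],"dr":[0,0,0]},{"xyz":[31,-72,6],"dr":[0,0,0]},{"xyz":[47,-109,9],"dr":[0,0,0]},{"xyz":[63,-146,12],"dr":[0,0,0]},{"xyz":[79,-183,15],"dr":[0,0,0]},{"xyz":[93,-216,18],"dr":[0,0,0]},{"xyz":[102,-238,20],"dr":[0,0,0]},{"xyz":[106,-246,20],"dr":[0,0,0]},{"xyz":[106,-246,20],"dr":[0,0,0]},{"xyz":[106,-246,20],"dr":[0,0,0]}]'
python3 - <<'E'
from h import *
s,p,d=wrist('w3');print(s['tcp_pos'],s['ee_rot'],abs(s['qd']).max())
tops(s,p,d,{k:G[k] for k in('nest','holder','spacer','sieve')})
E
```

```text
time_s: 2.75
tcp_pos: [0.6083, 0.2234, 0.1523]
ee_rot: [3.141, 0.0, -0.001]
contact_force: [0.5, -0.6, 0.6]
finger_gap: 0.0919
grasp_force: 0.0
[0.60830886 0.22338298 0.15231118] [ 3.14109658e+00  2.49508258e-04 -1.20952959e-03] 0.0032065264314779128
nest ((0.5548659563064575, 0.03004995733499527), (0.11194943636655807, 0.08070238679647446), 86.79215240478516)
holder fit [0.6106 0.2317] 0.0305 enc [0.6107 0.2317] 0.0312 mean [0.611  0.2317 0.0391]
spacer fit [0.4578 0.1877] 0.0257 enc [0.456  0.1874] 0.0283 mean [0.4407 0.1865 0.0158]
sieve fit [0.5284 0.3559] 0.0217 enc [0.5325 0.3595] 0.0255 mean [0.5393 0.3658 0.014 ]
```

```bash
python3 -m inch '[{"xyz":[2.7,-8.3,15],"dr":[0,0,0]},{"xyz":[2.7,-8.3,40],"dr":[0,0,0]},{"xyz":[2.7,-8.3,65],"dr":[0,0,0]},{"xyz":[2.7,-8.3,90],"dr":[0,0,0]},{"xyz":[2.7,-8.3,112],"dr":[0,0,0]},{"xyz":[2.7,-8.3,126],"dr":[0,0,0]},{"xyz":[2.7,-8.3,134],"dr":[0,0,0]},{"xyz":[2.7,-8.3,134],"dr":[0,0,0]},{"xyz":[2.7,-8.3,134],"dr":[0,0,0]},{"xyz":[2.7,-8.3,134],"dr":[0,0,0]}]'
python3 -m inch '[{"xyz":[0,0,0],"dr":[0,0,0]},{"xyz":[0,0,0],"dr":[0,0,0]},{"xyz":[0,0,0],"dr":[0,0,0]},{"xyz":[0,0,0],"dr":[0,0,0]},{"xyz":[0,0,0],"dr":[0,0,0]},{"xyz":[0,0,0],"dr":[0,0,0]},{"xyz":[0,0,-10],"dr":[0,0,0]},{"xyz":[0,0,-25],"dr":[0,0,0]},{"xyz":[0,0,-40],"dr":[0,0,0]},{"xyz":[0,0,-55],"dr":[0,0,0]}]' -1 25
```

```text
time_s: 4.05
tcp_pos: [0.6116, 0.2332, 0.019]
ee_rot: [-3.141, -0.001, 0.0]
contact_force: [0.1, 0.3, 0.3]
finger_gap: 0.0918
grasp_force: 0.0
time_s: 5.3
tcp_pos: [0.6114, 0.2332, 0.0748]
ee_rot: [-3.141, -0.001, 0.0]
contact_force: [0.7, -1.6, -1.1]
finger_gap: 0.0612
grasp_force: 25.0
```

```bash
python3 -m inch '[{"xyz":[-8,20,0],"dr":[0,0,0]},{"xyz":[-18,52,0],"dr":[0,0,0]},{"xyz":[-30,86,0],"dr":[0,0,0]},{"xyz":[-42,120,0],"dr":[0,0,0]},{"xyz":[-54,154,0],"dr":[0,0,0]},{"xyz":[-64,182,0],"dr":[0,0,0]},{"xyz":[-70,198,0],"dr":[0,0,0]},{"xyz":[-72,204,0],"dr":[0,0,0]},{"xyz":[-72,204,0],"dr":[0,0,0]},{"xyz":[-72,204,0],"dr":[0,0,0]}]'
python3 - <<'E'
from h import *
s,p,d=wrist('w4');print(s['tcp_pos'],s['ee_rot'],abs(s['qd']).max())
P=wcloud(s,d);np.savez('w4.npz',P=P,p=p,d=d)
hz=s['tcp_pos'][2]+.022
tops(s,p,d,{'nest':G['nest'],'holder':(s['tcp_pos'][:2],hz,.031)})
E
```

```text
time_s: 6.55
tcp_pos: [0.5394, 0.0298, 0.0732]
ee_rot: [-3.142, -0.0, 0.001]
contact_force: [-0.1, -0.3, -1.2]
finger_gap: 0.0616
grasp_force: 25.0
[0.53942643 0.0298076  0.07317574] [-3.14150227e+00 -2.57636233e-04  8.54714702e-04] 0.0027214557097728414
nest ((0.5572957992553711, 0.028348354622721672), (0.10968215018510818, 0.07424047589302063), 86.74374389648438)
holder fit [0.5388 0.0306] 0.031 enc [0.5488 0.03  ] 0.0423 mean [0.5475 0.0308 0.0943]
```

View pics/w4.png

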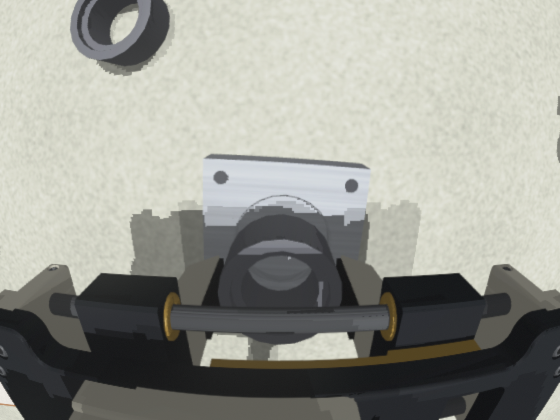

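The picture shows the held body at (280,290) over the block, whose far corners are at (205,160) and (369,167). The pocket rim peeks out behind the body, so it is aligned. I'll lower it.

```bash
python3 -m inch '[{"xyz":[0.4,0.7,8],"dr":[0,0,0]},{"xyz":[0.4,0.7,16],"dr":[0,0,0]},{"xyz":[0.4,0.7,22],"dr":[0,0,0]},{"xyz":[0.4,0.7,26],"dr":[0,0,0]},{"xyz":[0.4,0.7,30],"dr":[0,0,0]},{"xyz":[0.4,0.7,34],"dr":[0,0,0]},{"xyz":[0.4,0.7,37],"dr":[0,0,0]},{"xyz":[0.4,0.7,40],"dr":[0,0,0]},{"xyz":[0.4,0.7,40.5],"dr":[0,0,0]},{"xyz":[0.4,0.7,40.5],"dr":[0,0,0]}]'
```

```text
time_s: 7.85
tcp_pos: [0.5396, 0.0283, 0.0327]
ee_rot: [3.141, -0.0, 0.0]
contact_force: [-0.4, -0.3, -1.3]
finger_gap: 0.0613
grasp_force: 25.0
```

```bash
python3 -m inch '[{"xyz":[0,0,0],"dr":[0,0,0]},{"xyz":[0,0,0],"dr":[0,0,0]},{"xyz":[0,0,0],"dr":[0,0,0]},{"xyz":[0,0,0],"dr":[0,0,0]},{"xyz":[0,0,-10],"dr":[0,0,0]},{"xyz":[0,0,-35],"dr":[0,0,0]},{"xyz":[0,0,-60],"dr":[0,0,0]},{"xyz":[-10,-20,-85],"dr":[0,0,0]},{"xyz":[-25,-50,-100],"dr":[0,0,0]},{"xyz":[-42,-83,-100],"dr":[0,0,0]}]' 1
python3 -m inch '[{"xyz":[-17,-33,0],"dr":[0,0,0]},{"xyz":[-32,-63,0],"dr":[0,0,0]},{"xyz":[-38,-75,0],"dr":[0,0,0]},{"xyz":[-38,-75,0],"dr":[0,0,0]},{"xyz":[-38,-75,0],"dr":[0,0,0]},{"xyz":[-38,-75,0],"dr":[0,0,0]},{"xyz":[-38,-75,0],"dr":[0,0,0]},{"xyz":[-38,-75,0],"dr":[0,0,0]},{"xyz":[-38,-75,0],"dr":[0,0,0]},{"xyz":[-38,-75,0],"dr":[0,0,0]}]'
python3 - <<'E'
from h import *
s,p,d=wrist('w5');print(s['tcp_pos'],s['ee_rot'],abs(s['qd']).max())
tops(s,p,d,{'spacer':G['spacer'],'holder':((.5394,.0294),.053,.031),'sieve':G['sieve']})
E
```

```text
time_s: 9.1
tcp_pos: [0.4982, 0.112, 0.1348]
ee_rot: [-3.141, -0.004, -0.001]
contact_force: [0.1, 0.1, 0.5]
finger_gap: 0.092
grasp_force: 0.0
time_s: 10.35
tcp_pos: [0.4595, 0.1863, 0.1326]
ee_rot: [3.142, 0.0, 0.0]
contact_force: [0.3, 0.4, -0.1]
finger_gap: 0.0916
grasp_force: 0.0
[0.45952227 0.18632891 0.13262462] [3.14151398e+00 5.85791369e-05 1.33614828e-05] 0.001667166239514739
spacer fit [0.4582 0.1877] 0.0284 enc [0.4583 0.1878] 0.0293 mean [0.4583 0.1878 0.0161]
holder fit [0.5385 0.0311] 0.0307 enc [0.5384 0.0313] 0.0317 mean [0.5387 0.0317 0.052 ]
sieve fit [0.5241 0.3538] 0.0266 enc [0.5239 0.3535] 0.0279 mean [0.5243 0.3537 0.014 ]
```

```bash
python3 -m inch '[{"xyz":[-1,-0.7,15],"dr":[0,0,0]},{"xyz":[-1,-0.7,40],"dr":[0,0,0]},{"xyz":[-1,-0.7,65],"dr":[0,0,0]},{"xyz":[-1,-0.7,88],"dr":[0,0,0]},{"xyz":[-1,-0.7,106],"dr":[0,0,0]},{"xyz":[-1,-0.7,118],"dr":[0,0,0]},{"xyz":[-1,-0.7,125],"dr":[0,0,0]},{"xyz":[-1,-0.7,125],"dr":[0,0,0]},{"xyz":[-1,-0.7,125],"dr":[0,0,0]},{"xyz":[-1,-0.7,125],"dr":[0,0,0]}]'
python3 -m inch '[{"xyz":[0,0,0],"dr":[0,0,0]},{"xyz":[0,0,0],"dr":[0,0,0]},{"xyz":[0,0,0],"dr":[0,0,0]},{"xyz":[0,0,0],"dr":[0,0,0]},{"xyz":[0,0,0],"dr":[0,0,0]},{"xyz":[0,0,0],"dr":[0,0,0]},{"xyz":[0,0,0],"dr":[0,0,0]},{"xyz":[0,0,-2],"dr":[0,0,0]},{"xyz":[0,0,-5],"dr":[0,0,0]},{"xyz":[0,0,-10],"dr":[0,0,0]}]' -1 25
```

```text
time_s: 11.65
tcp_pos: [0.4589, 0.1871, 0.0082]
ee_rot: [-3.141, -0.001, 0.0]
contact_force: [-0.1, 0.1, -0.2]
finger_gap: 0.0912
grasp_force: 0.0
time_s: 12.9
tcp_pos: [0.4584, 0.187, 0.0178]
ee_rot: [3.141, 0.0, -0.0]
contact_force: [-0.7, 0.4, -1.7]
finger_gap: 0.0573
grasp_force: 25.0
```

```bash
python3 -m inch '[{"xyz":[0,0,-25],"dr":[0,0,0]},{"xyz":[5,10,-55],"dr":[0,0,0]},{"xyz":[18,36,-80],"dr":[0,0,0]},{"xyz":[35,68,-80],"dr":[0,0,0]},{"xyz":[52,101,-80],"dr":[0,0,0]},{"xyz":[68,132,-80],"dr":[0,0,0]},{"xyz":[78,152,-80],"dr":[0,0,0]},{"xyz":[80.8,157.5,-80],"dr":[0,0,0]},{"xyz":[80.8,157.5,-80],"dr":[0,0,0]},{"xyz":[80.8,157.5,-80],"dr":[0,0,0]}]'
python3 - <<'E'
from h import *
for i in range(2): s,p,d=wrist('w6')
print(s['tcp_pos'],s['ee_rot'],abs(s['qd']).max())
t=s['tcp_pos']
tops(s,p,d,{'holder':((.5394,.0294),.053,.031),'spacer':(t[:2],t[2]+.009,.029)})
a=p[160:400,160:400];cv2.imwrite('pics/w6c.png',cv2.resize(a,(600,600)))
E
```

```text
time_s: 14.15
tcp_pos: [0.5388, 0.0306, 0.0976]
ee_rot: [-3.141, 0.001, 0.001]
contact_force: [0.6, -0.3, -1.3]
finger_gap: 0.0577
grasp_force: 25.0
[0.53886779 0.03054408 0.09766034] [-3.14145745e+00  4.26822232e-04  1.24850909e-03] 0.0020521786289876545
holder fit [0.54   0.0298] 0.0279 enc [0.5395 0.0298] 0.0311 mean [0.5419 0.0295 0.0521]
spacer fit [0.5397 0.0315] 0.0286 enc [0.5484 0.0307] 0.0401 mean [0.5494 0.0312 0.1061]
```

View pics/w6c.png

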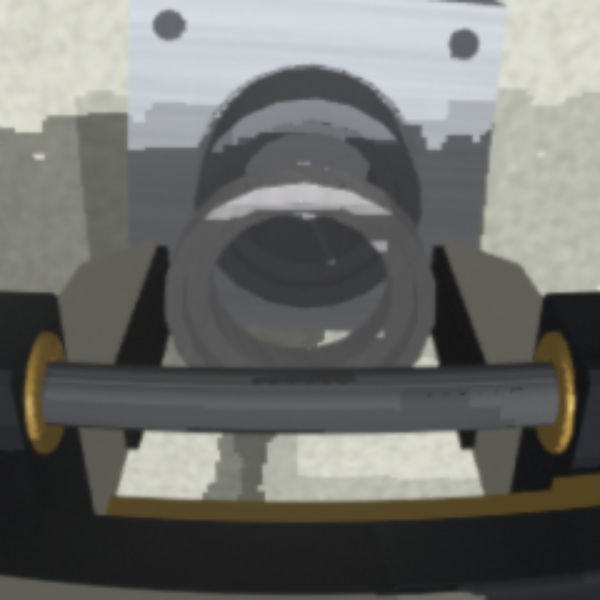

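The crop shows the spacer in the fingers at crop (300,280), with the body's rim and recess behind and below it at (308,150). The lateral error is about 1.5 mm in y. I'll correct that while lowering.

```bash
python3 -m inch '[{"xyz":[-0.1,1.5,10],"dr":[0,0,0]},{"xyz":[-0.1,1.5,20],"dr":[0,0,0]},{"xyz":[-0.1,1.5,27],"dr":[0,0,0]},{"xyz":[-0.1,1.5,31],"dr":[0,0,0]},{"xyz":[-0.1,1.5,34],"dr":[0,0,0]},{"xyz":[-0.1,1.5,37],"dr":[0,0,0]},{"xyz":[-0.1,1.5,39],"dr":[0,0,0]},{"xyz":[-0.1,1.5,41],"dr":[0,0,0]},{"xyz":[-0.1,1.5,41],"dr":[0,0,0]},{"xyz":[-0.1,1.5,41],"dr":[0,0,0]}]'
```

```text
time_s: 15.5
tcp_pos: [0.5393, 0.028, 0.0568]
ee_rot: [3.141, -0.0, 0.0]
contact_force: [1.4, -0.6, -1.4]
finger_gap: 0.0571
grasp_force: 25.0
```

```bash
python3 -m inch '[{"xyz":[0,0,0],"dr":[0,0,0]},{"xyz":[0,0,0],"dr":[0,0,0]},{"xyz":[0,0,0],"dr":[0,0,0]},{"xyz":[0,0,0],"dr":[0,0,0]},{"xyz":[0,0,-10],"dr":[0,0,0]},{"xyz":[0,0,-35],"dr":[0,0,0]},{"xyz":[0,-10,-60],"dr":[0,0,0]},{"xyz":[-2,-40,-75],"dr":[0,0,0]},{"xyz":[-4,-75,-75],"dr":[0,0,0]},{"xyz":[-6,-115,-75],"dr":[0,0,0]}]' 1
python3 -m inch '[{"xyz":[-2,-40,0],"dr":[0,0,0]},{"xyz":[-4,-80,0],"dr":[0,0,0]},{"xyz":[-5,-120,0],"dr":[0,0,0]},{"xyz":[-7,-160,0],"dr":[0,0,0]},{"xyz":[-8,-190,0],"dr":[0,0,0]},{"xyz":[-9,-205,0],"dr":[0,0,0]},{"xyz":[-9,-209,0],"dr":[0,0,0]},{"xyz":[-9,-209,0],"dr":[0,0,0]},{"xyz":[-9,-209,0],"dr":[0,0,0]},{"xyz":[-9,-209,0],"dr":[0,0,0]}]'
python3 - <<'E'
from h import *
s,p,d=wrist('w7');print(s['tcp_pos'],s['ee_rot'],abs(s['qd']).max())
tops(s,p,d,{'sieve':G['sieve'],'spacer':((.5394,.0294),.065,.029)})
E
```

```text
time_s: 16.75
tcp_pos: [0.5335, 0.1438, 0.1328]
ee_rot: [-3.142, -0.002, -0.001]
contact_force: [-0.2, -0.7, -0.2]
finger_gap: 0.0915
grasp_force: 0.0
time_s: 18.0
tcp_pos: [0.5245, 0.3513, 0.1317]
ee_rot: [3.141, -0.0, -0.001]
contact_force: [0.7, -0.0, 0.3]
finger_gap: 0.0917
grasp_force: 0.0
[0.52449148 0.3512848  0.13174105] [ 3.14139299e+00 -1.21607076e-05 -9.97862398e-04] 0.004561546590841607
sieve fit [0.5244 0.3553] 0.0265 enc [0.5244 0.3555] 0.0272 mean [0.5247 0.3553 0.0142]Traceback (most recent call last):
  File "<stdin>", line 3, in <module>
  File "h.py", line 32, in tops
    c=max(cv2.findContours(m.astype(np.uint8),cv2.RETR_EXTERNAL,cv2.CHAIN_APPROX_NONE)[0],key=cv2.contourArea)[:,0]
      ~~~^^^^^^^^^^^^^^^^^^^^^^^^^^^^^^^^^^^^^^^^^^^^^^^^^^^^^^^^^^^^^^^^^^^^^^^^^^^^^^^^^^^^^^^^^^^^^^^^^^^^^
ValueError: max() iterable argument is empty
```

```bash
python3 -m inch '[{"xyz":[-0.4,-3.2,15],"dr":[0,0,0]},{"xyz":[-0.4,-3.2,40],"dr":[0,0,0]},{"xyz":[-0.4,-3.2,65],"dr":[0,0,0]},{"xyz":[-0.4,-3.2,88],"dr":[0,0,0]},{"xyz":[-0.4,-3.2,106],"dr":[0,0,0]},{"xyz":[-0.4,-3.2,117],"dr":[0,0,0]},{"xyz":[-0.4,-3.2,124],"dr":[0,0,0]},{"xyz":[-0.4,-3.2,124],"dr":[0,0,0]},{"xyz":[-0.4,-3.2,124],"dr":[0,0,0]},{"xyz":[-0.4,-3.2,124],"dr":[0,0,0]}]'
python3 -m inch '[{"xyz":[0,0,0],"dr":[0,0,0]},{"xyz":[0,0,0],"dr":[0,0,0]},{"xyz":[0,0,0],"dr":[0,0,0]},{"xyz":[0,0,0],"dr":[0,0,0]},{"xyz":[0,0,0],"dr":[0,0,0]},{"xyz":[0,0,0],"dr":[0,0,0]},{"xyz":[0,0,0],"dr":[0,0,0]},{"xyz":[0,0,-2],"dr":[0,0,0]},{"xyz":[0,0,-5],"dr":[0,0,0]},{"xyz":[0,0,-10],"dr":[0,0,0]}]' -1 25
```

```text
time_s: 19.3
tcp_pos: [0.5242, 0.3555, 0.0083]
ee_rot: [-3.141, -0.001, 0.0]
contact_force: [-0.8, -1.3, 0.0]
finger_gap: 0.0916
grasp_force: 0.0
time_s: 20.55
tcp_pos: [0.5238, 0.3552, 0.0178]
ee_rot: [3.141, 0.0, -0.0]
contact_force: [-0.2, -0.0, -1.2]
finger_gap: 0.0529
grasp_force: 25.0
```

```bash
python3 -m inch '[{"xyz":[0,0,-30],"dr":[0,0,0]},{"xyz":[1,15,-65],"dr":[0,0,0]},{"xyz":[3,50,-90],"dr":[0,0,0]},{"xyz":[5,90,-90],"dr":[0,0,0]},{"xyz":[7,130,-90],"dr":[0,0,0]},{"xyz":[9,170,-90],"dr":[0,0,0]},{"xyz":[11,210,-90],"dr":[0,0,0]},{"xyz":[12,250,-90],"dr":[0,0,0]},{"xyz":[14,285,-90],"dr":[0,0,0]},{"xyz":[15,310,-90],"dr":[0,0,0]}]'
python3 -m inch '[{"xyz":[0.5,12,0],"dr":[0,0,0]},{"xyz":[0.5,16,0],"dr":[0,0,0]},{"xyz":[0.5,16,0],"dr":[0,0,0]},{"xyz":[0.5,16,0],"dr":[0,0,0]},{"xyz":[0.5,16,0],"dr":[0,0,0]},{"xyz":[0.5,16,0],"dr":[0,0,0]},{"xyz":[0.5,16,0],"dr":[0,0,0]},{"xyz":[0.5,16,0],"dr":[0,0,0]},{"xyz":[0.5,16,0],"dr":[0,0,0]},{"xyz":[0.5,16,0],"dr":[0,0,0]}]'
python3 - <<'E'
from h import *
s,p,d=wrist('w8')
print(s['tcp_pos'],s['ee_rot'],abs(s['qd']).max())
t=s['tcp_pos']
tops(s,p,d,{'spacer':((.5394,.0294),.065,.029),'holder':((.5394,.0294),.053,.031),'sieve':(t[:2],t[2]+.007,.027)})
a=p[160:400,160:400];cv2.imwrite('pics/w8c.png',cv2.resize(a,(600,600)))
E
```

```text
time_s: 21.8
tcp_pos: [0.539, 0.0437, 0.1082]
ee_rot: [3.141, -0.001, -0.001]
contact_force: [0.5, -1.5, 0.1]
finger_gap: 0.0531
grasp_force: 25.0
time_s: 23.05
tcp_pos: [0.5393, 0.0292, 0.1077]
ee_rot: [3.141, -0.0, -0.0]
contact_force: [0.0, 0.8, -1.4]
finger_gap: 0.053
grasp_force: 25.0
[0.53934844 0.02921413 0.1076805 ] [ 3.14149394e+00 -4.95268993e-05 -6.11114365e-05] 0.0017196854171337744
spacer fit [0.5395 0.0295] 0.0267 enc [0.5402 0.0291] 0.0289 mean [0.5562 0.0289 0.0642]
holder fit [0.5383 0.0297] 0.03 enc [0.5395 0.0298] 0.031 mean [0.56   0.0312 0.0526]
sieve fit [0.5431 0.0298] 0.0255 enc [0.5491 0.0291] 0.0381 mean [0.5474 0.0305 0.1142]
```

View pics/w8c.png

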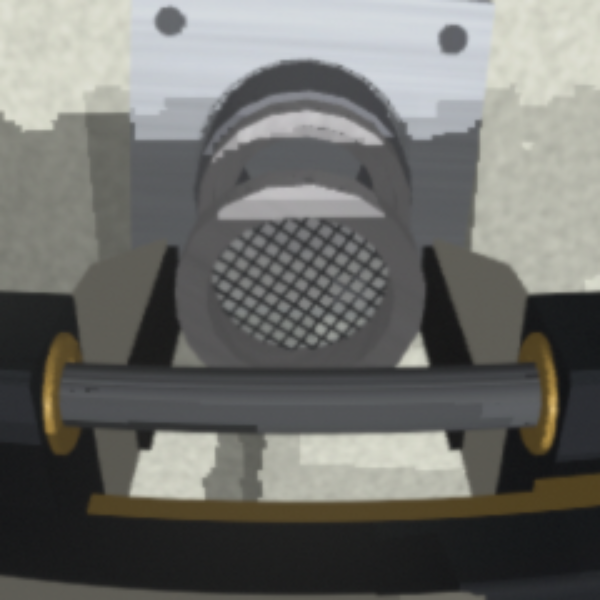

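The crop shows the sieve with its mesh in the fingers at crop (300,285). The seated spacer and body are concentric behind it, centred near x 305. I'll shift 0.8 mm and lower.

```bash
python3 -m inch '[{"xyz":[0.2,0.8,10],"dr":[0,0,0]},{"xyz":[0.2,0.8,19],"dr":[0,0,0]},{"xyz":[0.2,0.8,25],"dr":[0,0,0]},{"xyz":[0.2,0.8,29],"dr":[0,0,0]},{"xyz":[0.2,0.8,32],"dr":[0,0,0]},{"xyz":[0.2,0.8,35],"dr":[0,0,0]},{"xyz":[0.2,0.8,37.5],"dr":[0,0,0]},{"xyz":[0.2,0.8,39.5],"dr":[0,0,0]},{"xyz":[0.2,0.8,39.5],"dr":[0,0,0]},{"xyz":[0.2,0.8,39.5],"dr":[0,0,0]}]'
python3 -m inch '[{"xyz":[0,0,0],"dr":[0,0,0]},{"xyz":[0,0,0],"dr":[0,0,0]},{"xyz":[0,0,0],"dr":[0,0,0]},{"xyz":[0,0,0],"dr":[0,0,0]},{"xyz":[0,0,-10],"dr":[0,0,0]},{"xyz":[0,0,-30],"dr":[0,0,0]},{"xyz":[0,0,-50],"dr":[0,0,0]},{"xyz":[0,0,-60],"dr":[0,0,0]},{"xyz":[0,0,-60],"dr":[0,0,0]},{"xyz":[0,0,-60],"dr":[0,0,0]}]' 1
python3 - <<'E'
from h import *
s,p,d=wrist('w9')
print(s['tcp_pos'],s['ee_rot'],abs(s['qd']).max())
tops(s,p,d,{'sieve':((.5394,.0294),.075,.027)})
P=wcloud(s,d);Z=P[...,2];m=(d>0)&(np.hypot(P[...,0]-.5394,P[...,1]-.0294)<.029)
m1=m&(Z>.07)&(Z<.085);q=P[m1];A=np.c_[q[:,:2]-[.5394,.0294],np.ones(len(q))];print('sieve top plane',np.linalg.lstsq(A,q[:,2],rcond=None)[0],len(q))
# camera stand: plate
sd=np.load('top0.npz');P=cloud('top',sd['d']);Z=P[...,2]
w=(P[...,0]>.55)&(P[...,0]<.78)&(P[...,1]<-.2)&(P[...,1]>-.36)
pl=w&(abs(Z-.010)<.004);print('plate',cv2.minAreaRect(P[w&(Z>.006)&(Z<.016)][:,:2].astype(np.float32)))
hd=w&(Z>.1);print('head',P[hd].mean(0),np.c_[P[hd].min(0),P[hd].max(0)])
E
```

```text
time_s: 24.35
tcp_pos: [0.5396, 0.0284, 0.0683]
ee_rot: [3.141, -0.0, -0.0]
contact_force: [0.1, 0.2, -0.8]
finger_gap: 0.0531
grasp_force: 25.0
time_s: 25.6
tcp_pos: [0.5391, 0.0285, 0.1275]
ee_rot: [-3.142, 0.001, -0.0]
contact_force: [1.2, -1.2, -0.0]
finger_gap: 0.0917
grasp_force: 0.0
[0.53908711 0.02848603 0.12753822] [-3.14156833e+00  1.19854418e-03 -7.27234909e-06] 0.006542237090130668
sieve fit [0.5405 0.03  ] 0.0265 enc [0.5405 0.0299] 0.0273 mean [0.5413 0.0299 0.0741]
sieve top plane [ 0.00099403 -0.00030188  0.07399199] 2137
plate ((0.6623808741569519, -0.27983149886131287), (0.19335141777992249, 0.15740971267223358), 0.21399973332881927)
head [ 0.64222969 -0.28040439  0.12527646] [[ 0.61206069  0.67706652]
 [-0.31505494 -0.24754507]
 [ 0.10708913  0.14363249]]
```

```bash
python3 -m inch '[{"xyz":[3,25,-15],"dr":[0,0,0]},{"xyz":[6,58,-30],"dr":[0,0,0]},{"xyz":[10,95,-50],"dr":[0,0,0]},{"xyz":[14,132,-70],"dr":[0,0,0]},{"xyz":[18,168,-85],"dr":[0,0,0]},{"xyz":[21,192,-96],"dr":[0,0,0]},{"xyz":[21,200,-100],"dr":[0,0,0]},{"xyz":[21,200,-100],"dr":[0,0,0]},{"xyz":[21,200,-100],"dr":[0,0,0]},{"xyz":[21,200,-100],"dr":[0,0,0]}]'
python3 - <<'E'
from h import *
s,p,d=wrist('w10')
print(s['tcp_pos'],s['ee_rot'],abs(s['qd']).max())
P=wcloud(s,d);np.savez('w10.npz',P=P,p=p,d=d);Z=P[...,2]
w=(d>0)&(P[...,0]>.55)&(P[...,0]<.80)&(P[...,1]<-.2)&(P[...,1]>-.36)
n,l,st,_=cv2.connectedComponentsWithStats((w&(abs(Z-.0095)<.0035)).astype(np.uint8))
print('plate',cv2.minAreaRect(P[l==1+st[1:,4].argmax()][:,:2].astype(np.float32)))
# ring light plane: tilted 30deg; points within 10mm of lens-front plane guess
n0=np.array([-.5,0,.866]);L=np.array([.639,-.279,.125])
h=(P-L)@n0;r=np.linalg.norm(P-L-h[...,None]*n0,axis=2)
m=w&(abs(h)<.012)&(r<.045);q=P[m];print(len(q),np.percentile(h[m],[5,25,50,75,95]).round(4))
v,u=np.nonzero(w&(Z>.09));print(u.min(),u.max(),v.min(),v.max())
a=p[max(v.min()-20,0):v.max()+20,max(u.min()-20,0):u.max()+20];k=min(6,790/a.shape[1],590/a.shape[0])
print(a.shape,k);cv2.imwrite('pics/w10c.png',cv2.resize(a,None,fx=k,fy=k))
E
```

```text
time_s: 26.9
tcp_pos: [0.5604, -0.1705, 0.2278]
ee_rot: [-3.141, 0.001, 0.001]
contact_force: [0.0, -0.3, 0.1]
finger_gap: 0.0919
grasp_force: 0.0
[ 0.56043115 -0.17052147  0.22778623] [-3.14122513e+00  7.22070480e-04  1.23001702e-03] 0.00506351006365232
plate ((0.6674401760101318, -0.2795781195163727), (0.13017308712005615, 0.0900457575917244), 1.3800718784332275)
4381 [-0.0072 -0.0025 -0.0002  0.0004  0.0012]
360 559 84 419
(356, 220, 3) 1.6573033707865168
```

View pics/w10c.png

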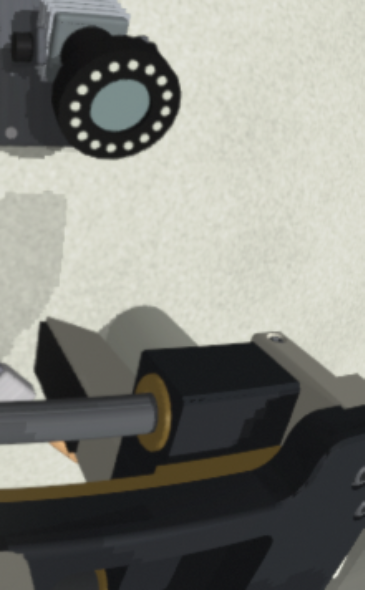

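The crop shows the lens glass at crop (120,105), surrounded by LEDs on the black ring light, leaning toward the robot. Next I'll fit the ring's plane and circle.

```bash
python3 - <<'E'
from h import *
P=np.load('w10.npz')['P'];L=np.array([.6374,-.2803,.125]);n=np.array([-.5,0,.866])
for i in range(4):
    h=(P-L)@n;r=np.linalg.norm(P-L-h[...,None]*n,axis=2)
    m=(abs(h)<(.004 if i<2 else .002))&(r<.036);q=P[m];c=q.mean(0)
    n=np.linalg.svd(q-c,full_matrices=False)[2][2];n*=np.sign(n[2])
    L=L-n*((L-c)@n)
    ex=np.cross([0,1,0],n);ex/=np.linalg.norm(ex);ey=np.cross(n,ex)
    h=(P-L)@n;rel=P-L;m=(abs(h)<.002)&(np.linalg.norm(rel,axis=2)<.042)
    uv=np.c_[(rel[m]@ex),(rel[m]@ey)];b,rr=cv2.minEnclosingCircle(uv.astype(np.float32))
    L=L+ex*b[0]+ey*b[1]
    print(L.round(4),n.round(3),np.degrees(np.arctan2(n[1],-n[0])).round(2),'tilt',np.degrees(np.arccos(n[2])).round(2),rr,len(q))
E
```

```text
[ 0.6378 -0.2801  0.124 ] [-0.499 -0.01   0.866] -1.14 tilt 29.95 0.034554582089185715 3684
[ 0.6379 -0.2801  0.1237] [-0.499 -0.011  0.867] -1.22 tilt 29.94 0.0345546118915081 3997
[ 0.6377 -0.2801  0.1241] [-0.498 -0.011  0.867] -1.26 tilt 29.89 0.03455439209938049 3236
[ 0.6376 -0.2801  0.1243] [-0.498 -0.011  0.867] -1.23 tilt 29.86 0.034554243087768555 3111
```

```bash
python3 -m inch '[{"xyz":[-3,-25,10],"dr":[0,0,0]},{"xyz":[-6,-58,25],"dr":[0,0,0]},{"xyz":[-10,-95,45],"dr":[0,0,0]},{"xyz":[-14,-132,65],"dr":[0,0,0]},{"xyz":[-18,-168,85],"dr":[0,0,0]},{"xyz":[-20,-190,96],"dr":[0,0,0]},{"xyz":[-21,-199,100],"dr":[0,0,0]},{"xyz":[-21,-199,100],"dr":[0,0,0]},{"xyz":[-21,-199,100],"dr":[0,0,0]},{"xyz":[-21,-199,100],"dr":[0,0,0]}]'
python3 -m inch '[{"xyz":[0,0,15],"dr":[0,0,0]},{"xyz":[0,0,32],"dr":[0,0,0]},{"xyz":[0,0,50],"dr":[0,0,0]},{"xyz":[0,0,68],"dr":[0,0,0]},{"xyz":[0,0,82],"dr":[0,0,0]},{"xyz":[0,0,92],"dr":[0,0,0]},{"xyz":[0,0,97],"dr":[0,0,0]},{"xyz":[0,0,97],"dr":[0,0,0]},{"xyz":[0,0,97],"dr":[0,0,0]},{"xyz":[0,0,97],"dr":[0,0,0]}]'
```

```text
time_s: 28.2
tcp_pos: [0.5399, 0.0266, 0.1286]
ee_rot: [3.141, -0.001, -0.001]
contact_force: [0.1, -0.0, 0.6]
finger_gap: 0.0918
grasp_force: 0.0
time_s: 29.45
tcp_pos: [0.5399, 0.0274, 0.0316]
ee_rot: [3.141, -0.001, 0.0]
contact_force: [-0.1, -0.0, -0.1]
finger_gap: 0.0919
grasp_force: 0.0
```

```bash
python3 -m inch '[{"xyz":[0,-1.2,0],"dr":[0,0,0]},{"xyz":[0,-1.2,0],"dr":[0,0,0]},{"xyz":[0,-1.2,0],"dr":[0,0,0]},{"xyz":[0,-1.2,0],"dr":[0,0,0]},{"xyz":[0,-1.2,0],"dr":[0,0,0]},{"xyz":[0,-1.2,0],"dr":[0,0,0]},{"xyz":[0,-1.2,0],"dr":[0,0,0]},{"xyz":[0,-1.2,0],"dr":[0,0,0]},{"xyz":[0,-1.2,-1],"dr":[0,0,0]},{"xyz":[0,-1.2,-3],"dr":[0,0,0]}]' -1 35
python3 -m inch '[{"xyz":[0,0,-3],"dr":[0,0,0]},{"xyz":[0,0,-8],"dr":[0,0,0]},{"xyz":[0,0,-15],"dr":[0,0,0]},{"xyz":[0,0,-25],"dr":[0,0,0]},{"xyz":[0,0,-38],"dr":[0,0,0]},{"xyz":[0,0,-52],"dr":[0,0,0]},{"xyz":[0,0,-65],"dr":[0,0,0]},{"xyz":[0,0,-75],"dr":[0,0,0]},{"xyz":[0,0,-80],"dr":[0,0,0]},{"xyz":[0,0,-80],"dr":[0,0,0]}]'
python3 - <<'E'
from h import *
s,p,d=wrist('w11');t=s['tcp_pos'];print(t,s['ee_rot'],s['finger_gap'])
tops(s,p,d,{'sieve':(t[:2],t[2]+.043,.027)})
# target: tool orientation and TCP for the inspection pose, in tool axes now
L=np.array([.6376,-.2808,.1247]);n=np.array([-.4995,-.011,.866]);n/=np.linalg.norm(n)
H=L+.09*n; tz=-n; ty=np.cross(tz,[1,0,0]);ty/=np.linalg.norm(ty);W=np.c_[np.cross(ty,tz),ty,tz]
T=H+.0186*n
W0=Rm(s['ee_rot']);print('H',H,'TCP',T,'shift mm',W0.T@(T-t)*1e3,'rotvec deg',R.from_matrix(W0.T@W).as_rotvec(degrees=True))
E
```

```text
time_s: 30.7
tcp_pos: [0.5391, 0.0288, 0.0338]
ee_rot: [-3.142, 0.001, 0.0]
contact_force: [0.1, -0.3, -3.6]
finger_gap: 0.0617
grasp_force: 35.0
time_s: 31.95
tcp_pos: [0.5396, 0.0286, 0.1144]
ee_rot: [3.141, -0.0, 0.0]
contact_force: [0.4, -1.0, -3.6]
finger_gap: 0.0611
grasp_force: 35.0
[0.53961403 0.02863655 0.11438555] [ 3.14147676e+00 -4.02618282e-04  1.37450003e-05] 0.0610958754115655
sieve fit [0.547  0.0303] 0.0203 enc [0.5479 0.0306] 0.0257 mean [0.5448 0.0297 0.1571]
H [ 0.59263549 -0.28179021  0.20265648] TCP [ 0.58334283 -0.28199485  0.21876749] shift mm [  43.7665538   310.64409449 -104.32832508] rotvec deg [ 0.71729439 29.95043395  0.19300004]
```

```bash
python3 -m inch '[{"xyz":[1,5,-8],"dr":[0,0,0]},{"xyz":[2,15,-22],"dr":[0,1,0]},{"xyz":[5,30,-40],"dr":[0,2.5,0]},{"xyz":[8,48,-60],"dr":[0,4.5,0]},{"xyz":[11,68,-80],"dr":[0,6.5,0]},{"xyz":[14,90,-95],"dr":[0,8.5,0]},{"xyz":[17,112,-103],"dr":[0,10.5,0]},{"xyz":[20,132,-105],"dr":[0,12.5,0]},{"xyz":[22,148,-105],"dr":[0,14,0]},{"xyz":[22,156,-105],"dr":[0,15,0]}]'
python3 -m inch '[{"xyz":[0,0,0],"dr":[0,0,0]},{"xyz":[0,0,0],"dr":[0,0,0]},{"xyz":[0,0,0],"dr":[0,0,0]},{"xyz":[0,0,0],"dr":[0,0,0]},{"xyz":[0,0,0],"dr":[0,0,0]},{"xyz":[0,0,0],"dr":[0,0,0]},{"xyz":[0,0,0],"dr":[0,0,0]},{"xyz":[0,0,0],"dr":[0,0,0]},{"xyz":[0,0,0],"dr":[0,0,0]},{"xyz":[0,0,0],"dr":[0,0,0]}]'
cat > go.py <<'E'
from h import *
s=robot.observe();t=s['tcp_pos'];print(s['time_s'],t,s['ee_rot'],s['finger_gap'])
L=np.array([.6376,-.2808,.1247]);n=np.array([-.4995,-.011,.866]);n/=np.linalg.norm(n)
H=L+.09*n; tz=-n; ty=np.cross(tz,[1,0,0]);ty/=np.linalg.norm(ty);W=np.c_[np.cross(ty,tz),ty,tz]
T=H+.0186*n
W0=Rm(s['ee_rot']);print('shift mm',W0.T@(T-t)*1e3,'rotvec deg',R.from_matrix(W0.T@W).as_rotvec(degrees=True))
E
python3 go.py
```

```text
time_s: 33.25
tcp_pos: [0.5613, -0.1291, 0.2204]
ee_rot: [3.14, -0.264, -0.001]
contact_force: [0.6, 1.0, -2.5]
finger_gap: 0.061
grasp_force: 35.0
time_s: 34.5
tcp_pos: [0.5615, -0.1274, 0.2192]
ee_rot: [3.142, -0.262, 0.0]
contact_force: [-0.1, -0.4, -2.6]
finger_gap: 0.0614
grasp_force: 35.0
34.5 [ 0.56154017 -0.12735693  0.21916114] [ 3.14152644e+00 -2.61784695e-01  1.67369852e-05] 0.061396496888283546
shift mm [ 20.95545857 154.63788495   6.03244311] rotvec deg [ 0.67772826 14.97454897  0.28051276]
```

```bash
python3 -m inch '[{"xyz":[1,5,0],"dr":[0,0.5,0]},{"xyz":[3,18,0],"dr":[0,2,0]},{"xyz":[6,38,0],"dr":[0,4,0.1]},{"xyz":[9,62,1],"dr":[0.1,6,0.1]},{"xyz":[12,88,2],"dr":[0.2,8.5,0.2]},{"xyz":[15,112,3],"dr":[0.4,11,0.2]},{"xyz":[18,132,4],"dr":[0.6,13,0.3]},{"xyz":[20,146,5],"dr":[0.7,14.3,0.3]},{"xyz":[21,153,6],"dr":[0.7,15,0.3]},{"xyz":[21,154.6,6],"dr":[0.7,15,0.3]}]'
python3 -m inch '[{"xyz":[0,0,0],"dr":[0,0,0]},{"xyz":[0,0,0],"dr":[0,0,0]},{"xyz":[0,0,0],"dr":[0,0,0]},{"xyz":[0,0,0],"dr":[0,0,0]},{"xyz":[0,0,0],"dr":[0,0,0]},{"xyz":[0,0,0],"dr":[0,0,0]},{"xyz":[0,0,0],"dr":[0,0,0]},{"xyz":[0,0,0],"dr":[0,0,0]},{"xyz":[0,0,0],"dr":[0,0,0]},{"xyz":[0,0,0],"dr":[0,0,0]}]'
python3 go.py
python3 - <<'E'
from h import *
s,p,d=wrist('w12');P=wcloud(s,d);n=np.array([-.4995,-.011,.866]);n/=np.linalg.norm(n)
L=np.array([.6376,-.2808,.1247]);h=(P-L)@n;r=np.linalg.norm(P-L-h[...,None]*n,axis=2)
m=(d>0)&(r<.025)&(h>.12)&(h<.17);print('sieve top height over lens (want .152)',np.median(h[m]),m.sum())
q=P[m];a=np.linalg.svd(q-q.mean(0),full_matrices=False)[2][2];print('angle',np.arccos(abs(a@n)))
p2,_=robot.capture('scene');k=[p[120:420,130:430],p2[110:260,150:300]]
cv2.imwrite('pics/fin.png',np.hstack([cv2.resize(x,(400,400)) for x in k]))
E
```

```text
time_s: 35.75
tcp_pos: [0.5831, -0.2822, 0.2185]
ee_rot: [-3.126, -0.523, -0.008]
contact_force: [0.8, -0.1, -2.3]
finger_gap: 0.0613
grasp_force: 35.0
time_s: 37.0
tcp_pos: [0.5834, -0.282, 0.2188]
ee_rot: [-3.126, -0.524, -0.008]
contact_force: [0.0, -0.6, -2.7]
finger_gap: 0.0612
grasp_force: 35.0
37.0 [ 0.58338339 -0.28196658  0.21881607] [-3.12639873 -0.52354511 -0.00776413] 0.06116693615128944
shift mm [-0.0592295   0.02891957  0.02146896] rotvec deg [-0.01789496 -0.02600206 -0.02140142]
sieve top height over lens (want .152) 0.14671421215922906 6253
angle 0.09081296196407693
```

View pics/fin.png

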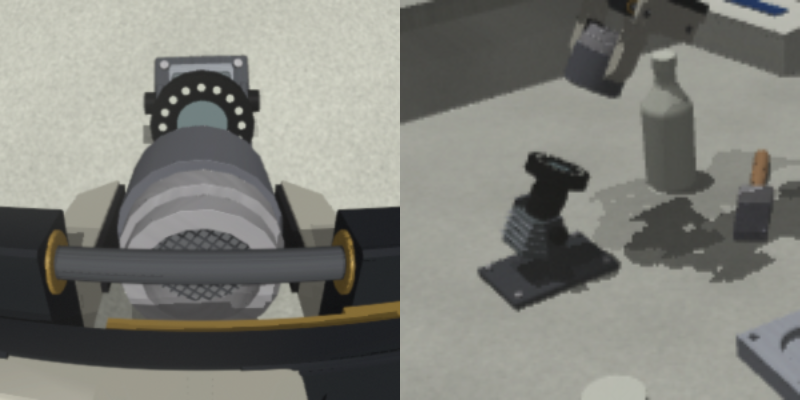

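The left panel shows the cell gripped with spacer and sieve seated, in line with the lens at (200,120). The right panel shows the cell at (590,60) above the lens at (555,170). I'll check the cell's tilt more carefully, because the rough plane fit included the rod and side faces.

```bash
python3 - <<'E'
from h import *
n=np.array([-.4995,-.011,.866]);n/=np.linalg.norm(n);L=np.array([.6376,-.2808,.1247])
ex=np.cross([0,1,0],n);ex/=np.linalg.norm(ex);ey=np.cross(n,ex)
s,p,d=wrist('w13');P=wcloud(s,d);print(s['time_s'])
rel=P-L;h=rel@n;x=rel@ex;y=rel@ey
def plane(lo,hi,rmin,rmax,xmin=-.05):
    m=(d>0)&(np.hypot(x,y)>rmin)&(np.hypot(x,y)<rmax)&(h>lo)&(h<hi)&(x>xmin)
    A=np.c_[x[m],y[m],np.ones(m.sum())];b=h[m];w=np.ones(len(b),bool)
    for _ in range(8):
        c=np.linalg.lstsq(A[w],b[w],rcond=None)[0];e=abs(A@c-b);w=e<max(.0012,1.5*np.median(e[w]))
    print('slope x,y, h0',c.round(4),w.sum(),len(b))
plane(.143,.16,.0,.027)      # sieve top incl. mesh
plane(.147,.157,.021,.027)   # sieve rim
plane(.137,.145,.0275,.029,0) # spacer rim
plane(.126,.133,.0295,.031,0) # body rim
for a in range(-20,30,4):
    m=(d>0)&(abs(x*1e3-a)<2)&(abs(y)<.015)&(h>.1)&(h<.2)
    if m.sum():print(a,m.sum(),np.percentile(h[m],[10,50,90]).round(4))
E
```

```text
37.1
slope x,y, h0 [ 0.0104 -0.0003  0.1515] 2547 4338
slope x,y, h0 [ 0.0084 -0.0004  0.1515] 1504 2337
slope x,y, h0 [-0.1667 -0.349   0.1519] 68 85
slope x,y, h0 [-0.0163  0.014   0.1295] 237 320
-20 730 [0.1382 0.1411 0.151 ]
-16 149 [0.1385 0.1398 0.1492]
0 329 [0.1378 0.1387 0.1395]
4 373 [0.138  0.1388 0.1398]
8 85 [0.1381 0.1393 0.1516]
12 171 [0.1509 0.1516 0.1523]
16 588 [0.1504 0.1516 0.1524]
20 1363 [0.1415 0.1498 0.1532]
24 1802 [0.1295 0.1405 0.1907]
28 2905 [0.109  0.1885 0.1914]
```

The rim planes are square to within 0.02 rad, and the sieve top is 151.5 mm from the lens (152 expected), so everything is seated. Handing in.

```bash
python3 -c "
from cell import robot
print(robot.close_job())"
```

```text
the job is handed in; nothing more can be done
None
```

I built the cell in the block and handed the job in at about 37 s, with the cell held still by its body in front of the lens. The final wrist-camera check had it about 90 mm away and square to within 0.02 rad, with spacer and sieve still seated; the hand-in call did not report a verdict.

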